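# Pack the cookie stamps in their case

## Task

Pack all the cookie stamps standing on the table upright in the long narrow case. Then slide the follower along its track, gently, until the row of stamps goes tight against the end plate, and ease it back about a centimetre so that they can be lifted out again. Shut the lid, press its front edge down until the catch clicks, and swing the hasp over it; leave the bottles, jar and bowl where they are.

Things in the scene. Friction and masses are not known exactly. Their poses are not given: they have to be found in the camera images.
- stamp1: cookie stamp: an aluminium disc 54 mm across and 18 mm thick with an upright wooden knob on it, 20 mm across and 36 mm high (54 mm over all), about 120 g, heavy at the foot; origin at the centre of its underside, z up its knob (one or two of the five may be absent)
- stamp2: cookie stamp: an aluminium disc 54 mm across and 18 mm thick with an upright wooden knob on it, 20 mm across and 36 mm high (54 mm over all), about 120 g, heavy at the foot; origin at the centre of its underside, z up its knob
- stamp3: cookie stamp: an aluminium disc 54 mm across and 18 mm thick with an upright wooden knob on it, 20 mm across and 36 mm high (54 mm over all), about 120 g, heavy at the foot; origin at the centre of its underside, z up its knob
- stamp4: cookie stamp: an aluminium disc 54 mm across and 18 mm thick with an upright wooden knob on it, 20 mm across and 36 mm high (54 mm over all), about 120 g, heavy at the foot; origin at the centre of its underside, z up its knob
- stamp5: cookie stamp: an aluminium disc 54 mm across and 18 mm thick with an upright wooden knob on it, 20 mm across and 36 mm high (54 mm over all), about 120 g, heavy at the foot; origin at the centre of its underside, z up its knob
- case: white plastic case fixed on the table, 420 mm long (its y axis), 76 mm wide (its x axis) and 70 mm high without its lid; walls and floor 5 mm thick, so the inside is 66 mm wide and its floor is 5 mm above the origin. Origin at the centre of its underside; +x to the hinge side, away from the robot; +y towards the follower's parking end, -y towards the end plate. Stamps stand in one row along y, anywhere between the end plate and the follower
- endstop: aluminium end plate across the case near its -y end, 64 mm wide, 4 mm thick, 54 mm high, backed by a stiff rubber spring: it yields 1 mm for every 3 N (10 mm at most) and springs back; origin at the middle of its lower edge, on the case's floor, axes as the case's; its face towards the stamps is 2 mm to +y of the origin and at rest stands 190 to 200 mm to -y of the case's origin. The row of stamps is pushed up against it
- follower (a joint): the follower's slide in m: 0 parked (its pushing face at y = +144 mm in the case's frame), growing as it moves to the case's -y towards the end plate, at most 0.24 (it can be pulled back to -0.015); it holds by friction and takes about 4 N to slide, a little more as it pushes stamps along; the tight spot is felt as a steep rise above that
- plate_face (a point): middle of the pushing face of the follower's aluminium plate (64 mm wide across the case, from 7 to 47 mm above the case's underside), which looks to the case's -y, 27 mm above the case's underside; its axes are those of the case
- tab_top (a point): top of the follower's upright black tab, 65 mm above the case's underside; the tab is 10 mm thick along the track (the case's y), 30 mm wide across it, its upper 38 mm are free to pinch from above; the pushing face is 16 mm ahead (-y) of it. Axes as the case's
- lid (a joint): the clear lid's hinge in rad: 0 shut and caught, about 0.15 when it lies on top of the spring catch and is not caught yet, 2.0 to 2.3 open, leaning away from the robot; its stiff hinge holds it wherever it is left (about 1.5 N at the edge moves it)
- lid_hinge (a point): middle of the lid's hinge line, on the far (+x) top rim of the case, 70 mm above the case's underside
- lid_edge (a point): outer face of the lid at the middle of its free edge, 83 mm from the hinge line, right over the catch when shut (then 74 mm above the case's underside); the lid is 4 mm thick and as long as the case, and ahead of this point a lip hangs down 23 mm, which must be pressed down past the spring catch at the middle of the case's front wall (about 10 N, with a click). z is the lid's outward normal
- hasp (a joint): the steel hasp's hinge in rad: 0 lying over the lid and its stud, 1.7 to 2.1 swung off, leaning towards the robot; it stays where it is left (about 0.6 N at the tip moves it)
- hasp_hinge (a point): middle of the hasp's hinge line, on the case's front wall, at x = -45 mm, y = +90 mm, z = 76 mm in the case's frame
- hasp_tip (a point): free end of the hasp strap, 58 mm from its hinge line, on the face that looks up when it lies over the lid; the strap is 22 mm wide and 3 mm thick
- sauce_a: red squeeze bottle, 64 mm across, 190 mm high; a bystander, to be left alone; origin under its centre
- sauce_b: brown squeeze bottle, 64 mm across, 190 mm high; a bystander; origin under its centre
- jar: white jar, 72 mm across, 85 mm high; a bystander; origin under its centre
- bowl: white bowl, 110 mm across, 45 mm high; a bystander; origin under its centre
There are look-alikes about, which are no part of the job. What is shaped like the stamp2 but red is not meant.

How it is judged:
On the way, in this order (a step that is already met when the one before it is completed fails the run):
1. all the stamps stand upright in the case (x of stamp1 in the frame of case between -0.012 and 0.012 m and y of stamp1 in the frame of case between -0.206 and 0.16 m and z of each of stamp1, stamp2, stamp3, stamp4, stamp5 in the frame of case below 0.01 m and angle between each of stamp1, stamp2, stamp3, stamp4, stamp5's own z axis and vertical below 0.15 rad and x of stamp2 in the frame of case between -0.012 and 0.012 m and y of stamp2 in the frame of case between -0.206 and 0.16 m and x of stamp3 in the frame of case between -0.012 and 0.012 m and y of stamp3 in the frame of case between -0.206 and 0.16 m and x of stamp4 in the frame of case between -0.012 and 0.012 m and y of stamp4 in the frame of case between -0.206 and 0.16 m and x of stamp5 in the frame of case between -0.012 and 0.012 m and y of stamp5 in the frame of case between -0.206 and 0.16 m), for 0.2 s.
2. the follower holds the whole row tight against the end plate (contact force between endstop and anything else above 2.5 N and (contact force between follower and stamp1 above 2.5 N or contact force between follower and stamp2 above 2.5 N or contact force between follower and stamp3 above 2.5 N or contact force between follower and stamp4 above 2.5 N or contact force between follower and stamp5 above 2.5 N)), for 0.1 s.
3. the follower is backed off 4 to 20 mm from the row (y of each of stamp1, stamp2, stamp3, stamp4, stamp5 in the frame of plate_face below -0.031 m and y of any of stamp1, stamp2, stamp3, stamp4, stamp5 in the frame of plate_face above -0.047 m), for 0.2 s.
4. the lid is shut and caught (value of joint lid below 0.03 rad), for 0.2 s.
5. the hasp lies over the lid (value of joint hasp below 0.12 rad), for 0.2 s.
At the end, for the whole second after the job is handed in: all stamps upright (0.15 rad) on the case floor between end plate and follower, at rest, squeezed under 1.5 N; follower, once backed off 4 to 20 mm from the tight row, still within 30 mm of the nearest stamp; lid caught (under 0.03 rad), hasp over it (under 0.12 rad) (all of step 1 and y of any of stamp1, stamp2, stamp3, stamp4, stamp5 in the frame of plate_face above -0.057 m and value of joint lid below 0.03 rad and value of joint hasp below 0.12 rad and contact force between follower and stamp1 below 1.5 N and contact force between follower and stamp2 below 1.5 N and contact force between follower and stamp3 below 1.5 N and contact force between follower and stamp4 below 1.5 N and contact force between follower and stamp5 below 1.5 N and linear speed of each of stamp1, stamp2, stamp3, stamp4, stamp5 below 0.02 m/s); the robot touches nothing.
It fails at once if a stamp is squeezed hard by the follower (over 40 N) (contact force between follower and stamp1 above 40 N or contact force between follower and stamp2 above 40 N or contact force between follower and stamp3 above 40 N or contact force between follower and stamp4 above 40 N or contact force between follower and stamp5 above 40 N).
It fails at once if a bottle, the jar or the bowl is shifted by more than 40 mm (distance of any of sauce_a, sauce_b, jar, bowl from where it was at the start of the episode above 0.04 m).
Of stamp1, stamp2, stamp3, stamp4, stamp5 only 3 to 5 are there at a start; the rules pass over those that are not, and their reading is None.
At some moment in a run one of stamp1, stamp2, stamp3, stamp4, stamp5 may be knocked a few centimetres aside while the robot is not near it.
Once in a run the grip may slacken for a moment while it holds something.
It also fails if it takes over 210 s, if anything falls off the work surface, if the arm or the gripper's body presses on something with over 40 N, if the wrist force passes 120 N, or if a joint passes its speed limit or range.

## Robot

A 6-joint arm with a two-finger parallel gripper is mounted at the origin on the work surface. World frame = base frame: x ahead of the robot, y to its left, z up, the work surface at z = 0. Lengths are in m, angles in rad, forces in N, time in s.
With the tool pointing down it reaches from about 0.425 to 1.125 m from the base axis. Payload 14.9 kg.
Tool frame: the origin (TCP) lies midway between the tips of the shut fingers; the grasp point (between the pads) lies 19 mm behind it; z points along the fingers, y is the line along which they close (so a half turn about z gives the same grasp; the last joint's range is limited). The gripper opens to 91 mm and grips with 3 to 60 N. Pads are 32 mm wide; open, the fingers measure 118 mm over their backs; the gripper's body (76 mm by 178 mm) begins 60 mm behind the grasp point.
Start: joints at [-1.209, 0.379, 1.734, -0, 1.028, -0.033], TCP at [0.269, -0.646, 0.214] pointing down, gripper open.
Joint ranges: [-2.77, 2.77], [-0.74, 2.19], [0, 2.66], [-1.06, 4.2], [0.31, 2.87], [-3.08, 3.08]. Speed limits (rad/s): [1.89, 1.89, 2.39, 3.14, 3.14, 3.14].

## Interface

Orientations are given as a unit quaternion [x, y, z, w].
In Python, from bench import ctrl, get_image, camera_model gives the robot as it stands.
- The arm moves only by the tool step_arm, never from a script. Its argument "commands" is one flat list of numbers, 7 for each row, row after row: the shift along the tool's x, y, z in mm, then the turn, a rotation vector about the tool's x, y, z in rad, then the opening, from 0 (shut) to 1 (fully open). A call has 1 to 10 rows; each row shifts and turns the commanded pose from where the row before left it, along the tool's axes as they then stand; what a row does not reach is not made up. A row lasts 1/10 s, in which the tool goes at most 50 mm and 8.59 degrees, less where a joint would pass 70% of its speed; a pose out of reach is approached as far as the arm can. A call with a gripper value outside its range is refused whole. The fingers move at their own pace and stop on an object; "grip_force" is the grip in N (left out, the last holds). Time passes only in rows, so rows that do not move let the fingers close. It gives the time, the measured TCP pose, the force, the opening and the grip force at its end, in the units of the state.
- ctrl.get_obs(): the state, without advancing time (a new reading comes with each control period).
- get_image(name): name is "scene" or "top" or "wrist"; returns the picture (420x560x3 uint8, red, green, blue); there is no depth.
- camera_model(name): a dict with "intrinsics" (3x3 intrinsics, pixels), "T" (4x4, takes a point from camera to world coordinates). Camera axes: x right, y up, looking along -z (the intrinsics and any distortion apply to the point x, -y, -z); pixel columns grow to the right and rows downward; lengths in m; the calibration is good to about 2 mm. A picture is of the moment at which its call begins: read the wrist's pose just before it. camera_model takes no time and is no camera call; for the wrist camera it gives the pose at the moment of the call.
- ctrl.finish_job(): hands the job in; it is judged then, once.
The state is a dict: "t": time; "qpos": joint angles; "joint_vel": joint speeds; "effort": joint torques, N m; "tcp_pos": TCP position; "ee_rot": TCP orientation; "ft_force": force on the tool from outside, world axes, zero at the start; "torque": the same for the moment, N m; "gripper_width": finger opening in m; "gripper_force": force on a finger pad.
Only numpy, scipy, OpenCV 4.12 (cv2) and the standard library are available. Lean on these libraries where they do the work, as an engineer would, in place of code of your own. Each camera call takes 0.05 s, during which the arm holds its last target. There are 200 camera calls.

## Working session

There is one attempt and no reset: what is moved stays moved. The work goes in short steps, Python scripts to look and compute and a tool call to move; the robot and the scene stay as the last step left them, time stands still between calls to the robot, and variables do not carry over. Pictures are saved under pics/ and viewed, at most 14 in all, crops included, and the job is handed in when it is done.

Besides the shell and the picture viewer there is one more tool, called after "Emit:" as a command line: name --argument value ..., lists and objects as JSON in quotes. step_arm: Moves the arm, as the interface text tells. Its arguments: {"type":"object","properties":{"commands":{"type":"array"},"grip_force":{"type":"number"}},"required":["commands"]}

```bash
ls; mkdir -p pics; python3 - <<'E'
from bench import ctrl,get_image,camera_model
import cv2,numpy as np
o=ctrl.get_obs();print({k:np.round(v,3) for k,v in o.items()})
for n in("scene","top"):
    cv2.imwrite(f"pics/{n}0.png",get_image(n)[:,:,::-1]);c=camera_model(n);print(n,c)
E
```

```text
pics
{'t': np.float64(0.0), 'qpos': array([-1.209,  0.379,  1.735,  0.   ,  1.029, -0.033]), 'joint_vel': array([-0.   ,  0.   ,  0.   ,  0.002, -0.   , -0.001]), 'effort': array([-6.0000e-03, -7.6372e+01, -4.3438e+01,  6.5000e-02,  4.2000e-02,
       -0.0000e+00]), 'tcp_pos': array([ 0.269, -0.646,  0.213]), 'ee_rot': array([ 0.981,  0.196, -0.   , -0.001]), 'ft_force': array([-0.504,  0.298,  0.24 ]), 'torque': array([-0.03 , -0.016,  0.038]), 'gripper_force': np.float64(0.0), 'gripper_width': np.float64(0.091)}
scene {'intrinsics': array([[459.27537786,   0.        , 280.32324183],
       [  0.        , 459.27537786, 203.69195141],
       [  0.        ,   0.        ,   1.        ]]), 'T': array([[-0.84848319, -0.43532857,  0.30094072,  0.9802505 ],
       [ 0.52921448, -0.69483799,  0.48696222,  0.69128887],
       [-0.00288352,  0.57244145,  0.81994053,  1.24573556],
       [ 0.        ,  0.        ,  0.        ,  1.        ]])}
top {'intrinsics': array([[487.72484906,   0.        , 271.27603695],
       [  0.        , 487.72484906, 210.03088992],
       [  0.        ,   0.        ,   1.        ]]), 'T': array([[-0.00436066,  0.99081497, -0.13515427,  0.35314165],
       [-0.99997464, -0.00508168, -0.00499026,  0.01374435],
       [-0.00563124,  0.13512908,  0.990812  ,  1.43404568],
       [ 0.        ,  0.        ,  0.        ,  1.        ]])}
```

View pics/scene0.png

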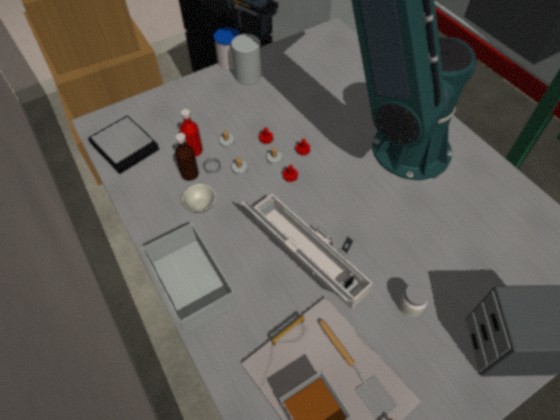

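View pics/top0.png

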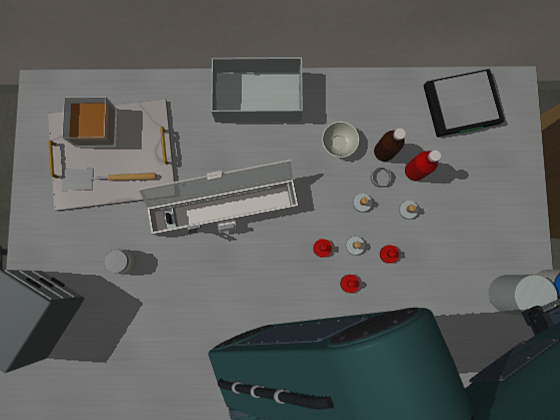

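Three candidate stamps stand out in the top view: grey disc with wooden knob at (363,202), (409,210) and (355,245). The red look-alikes are at (323,247), (389,254) and (350,283), and the description excludes them. The case runs from about (150,220) to (297,190), with the follower at the left end, the hasp near (227,227) and the lid open away from the robot. I'll confirm in one enlarged crop.

```bash
cat > h.py <<'E'
from bench import ctrl,get_image,camera_model
import cv2,numpy as np
from scipy.spatial.transform import Rotation as R
def ray(n,px,z,c=None):
    c=c or camera_model(n);K=c["intrinsics"];T=np.array(c["T"])
    px=np.atleast_2d(np.array(px,float))
    d=np.c_[(px[:,0]-K[0,2])/K[0,0],-(px[:,1]-K[1,2])/K[1,1],-np.ones(len(px))]@T[:3,:3].T
    o=T[:3,3];return o+d*((z-o[2])/d[:,2])[:,None]
def proj(n,P,c=None):
    c=c or camera_model(n);K=c["intrinsics"];T=np.array(c["T"])
    q=(np.atleast_2d(P)-T[:3,3])@T[:3,:3]
    return np.c_[K[0,2]-K[0,0]*q[:,0]/q[:,2],K[1,2]+K[1,1]*q[:,1]/q[:,2]]
def tool(dworld):  # world shift (m) -> tool mm
    return np.round(R.from_quat(ctrl.get_obs()["ee_rot"]).inv().apply(dworld)*1000,1)
E
python3 - <<'E'
from h import *
im=cv2.imread("pics/top0.png")
a=cv2.resize(im[150:250,140:310],(800,470),interpolation=cv2.INTER_CUBIC)
cv2.imwrite("pics/c1.png",a)
b=cv2.resize(im[180:300,300:440],(700,600),interpolation=cv2.INTER_CUBIC)
cv2.imwrite("pics/c2.png",b)
hsv=cv2.cvtColor(im,cv2.COLOR_BGR2HSV)
m=cv2.inRange(hsv,(8,70,80),(25,255,255))
m[:190]=0;m[260:]=0;m[:,:335]=0;m[:,430:]=0
n,l,s,c=cv2.connectedComponentsWithStats(m)
for i in range(1,n):
    if s[i,4]>5: print(c[i],s[i,4],ray("top",c[i],.045))
print(ray("top",[[323,247],[389,254],[350,283]],.05))
print(ray("top",[[341,140],[431,157],[397,135]],.1))
E
```

```text
[363.58139535 200.74418605] 43 [[ 0.56823694 -0.24510682  0.045     ]]
[410.89130435 207.82608696] 46 [[ 0.54695152 -0.38019672  0.045     ]]
[356.41860465 244.46511628] 43 [[ 0.44253205 -0.22099293  0.045     ]]
[[ 0.43547943 -0.12536243  0.05      ]
 [ 0.41484824 -0.31136333  0.05      ]
 [ 0.33428544 -0.19914915  0.05      ]]
[[ 0.73295751 -0.17656685  0.1       ]
 [ 0.68251685 -0.42691891  0.1       ]
 [ 0.74650725 -0.33445017  0.1       ]]
```

View pics/c1.png

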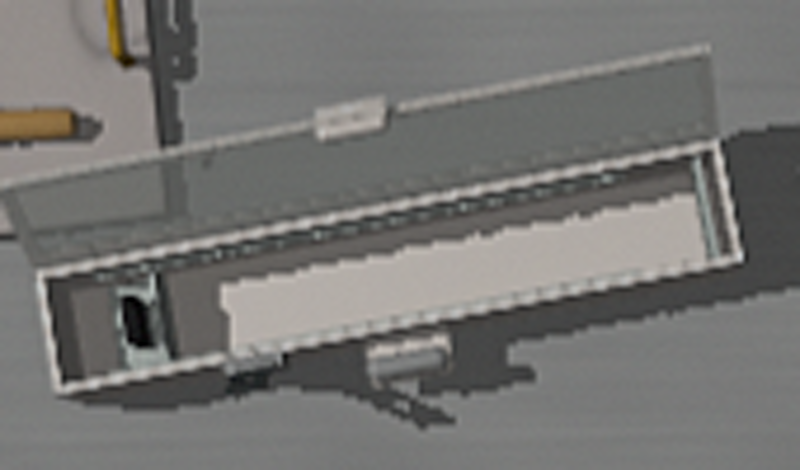

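View pics/c2.png

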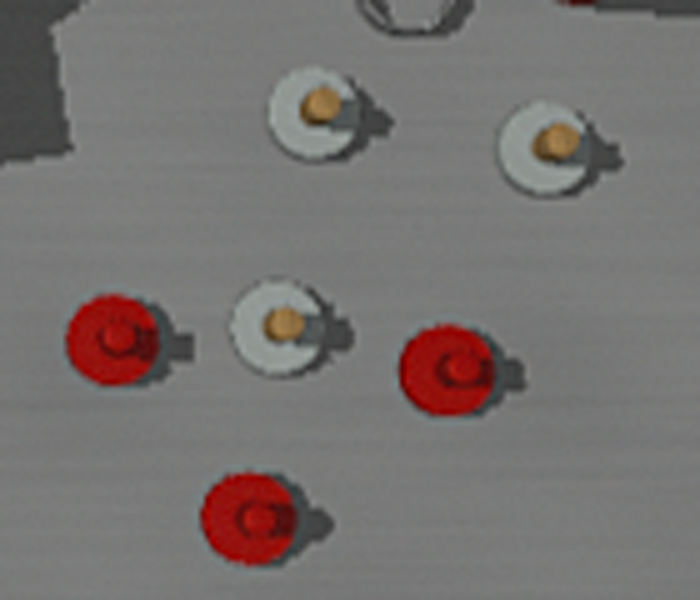

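The crop shows the three grey-disc stamps with wooden knobs; the three red ones are excluded. In the case crop, the rim corners are near (38,272), (718,140), (742,262) and (60,393). The follower tab is at (135,320), the hasp at (253,362) and the catch at (408,358).

```bash
python3 - <<'E'
from h import *
c=np.array([[38,272],[718,140],[742,262],[60,393]],float)
px=(c+.5)/[800/170,4.7]-.5+[140,150]
P=ray("top",px,.07);print(P.round(4))
for i in range(4): print(np.linalg.norm(P[i]-P[(i+1)%4]))
C=P.mean(0); y=(P[0]+P[3]-P[1]-P[2])[:2]; y/=np.linalg.norm(y); x=np.array([y[1],-y[0]])
print("C",C,"y",y,"x",x,"yaw",np.arctan2(x[1],x[0]))
# check w/ scene camera
for n in("top","scene"):
    Q=[np.r_[C[:2]+x*a+y*b,.07] for a,b in((.038,.21),(.038,-.21),(-.038,-.21),(-.038,.21))]
    im=cv2.imread(f"pics/{n}0.png")
    for p in proj(n,Q): cv2.circle(im,tuple(np.int32(np.round(p))),2,(0,0,255),1)
    if n=="scene":cv2.imwrite("pics/s1.png",cv2.resize(im[170:330,230:390],(600,600)))
S=np.array([[.568,-.245],[.547,-.380],[.4425,-.221]])
print(np.linalg.norm(S,axis=1), np.arctan2(S[:,1],S[:,0]))
E
```

```text
[[ 0.5483  0.3702  0.07  ]
 [ 0.6269 -0.0393  0.07  ]
 [ 0.5522 -0.0529  0.07  ]
 [ 0.4752  0.3549  0.07  ]]
0.4169604511069679
0.07597419327666637
0.4149990679880628
0.07469284801771797
C [0.55064079 0.15822059 0.07      ] y [-0.18705025  0.98235035] x [0.98235035 0.18705025] yaw 0.18815853938986118
[0.61858629 0.66603979 0.49461829] [-0.40722674 -0.60715894 -0.46319553]
```

View pics/s1.png

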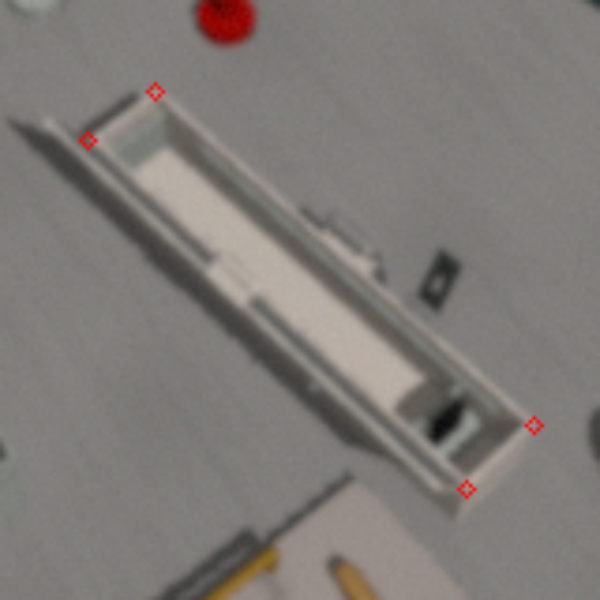

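```bash
cat >> h.py <<'E'
C=np.array([.5506,.1582]); YAW=.188
X=np.array([np.cos(YAW),np.sin(YAW)]);Y=np.array([-np.sin(YAW),np.cos(YAW)])
def case(p): d=np.asarray(p)[:2]-C; return np.array([d@X,d@Y])*1000
def world(cx,cy,z): return np.r_[C+X*cx/1000+Y*cy/1000,z]
E
python3 - <<'E'
from h import *
o=ctrl.get_obs();print("tcp",case(o["tcp_pos"]).round(1))
for s in [[.5682,-.2451],[.547,-.3802],[.4425,-.221]]: print(case(s).round(1))
E
```

```text
tcp [-426.8 -737.3]
[ -58.1 -399.5]
[-104.2 -528.2]
[-177.1 -352.3]
```

Emit:
step_arm --commands '[0,0,0,0,0,0.103,0.5,0,0,0,0,0,0.103,0.5,40,-26,0,0,0,0,0.5,40,-26,0,0,0,0,0.5,40,-26,0,0,0,0,0.5,40,-26,0,0,0,0,0.5,40,-26,0,0,0,0,0.5,40,-26,0,0,0,0,0.5,40,-26,0,0,0,0,0.5,40,-26,0,0,0,0,0.5]' --grip_force 15

```text
t: 1.1
tcp_pos: [0.5456, -0.3801, 0.2138]
ee_rot: [0.996, 0.094, -0.0, -0.0]
ft_force: [0.6, -0.0, 0.7]
gripper_width: 0.0455
gripper_force: 0.0
```

Emit:
step_arm --commands '[0,0,0,0,0,0,0.5,0,0,0,0,0,0,0.5,0,0,0,0,0,0,0.5]'

```text
t: 1.4
tcp_pos: [0.5438, -0.3823, 0.2137]
ee_rot: [0.996, 0.094, -0.0, -0.0]
ft_force: [-0.1, -1.2, -0.7]
gripper_width: 0.0459
gripper_force: 0.0
```

```bash
cat >> h.py <<'E'
def knobs(name,tag=None,z=.054):
    im=get_image(name)[:,:,::-1].copy(); c=camera_model(name)
    if tag: cv2.imwrite(f"pics/{tag}.png",im)
    hsv=cv2.cvtColor(im,cv2.COLOR_BGR2HSV); m=cv2.inRange(hsv,(8,70,70),(25,255,255))
    n,l,s,ce=cv2.connectedComponentsWithStats(m)
    for i in range(1,n):
        if s[i,4]>20: p=ray(name,ce[i],z,c)[0]; print(name,ce[i].round(1),s[i],"w",p.round(4),"case",case(p).round(1))
def st():
    o=ctrl.get_obs(); r=R.from_quat(o["ee_rot"]).as_matrix()
    print("t %.1f tcp case"%o["t"],case(o["tcp_pos"]).round(1),"z",o["tcp_pos"][2].round(4),"yaw",np.arctan2(r[1,0],r[0,0]).round(4),"F",(R.from_quat([0,0,np.sin(YAW/2),np.cos(YAW/2)]).inv().apply(o["ft_force"])).round(1),"w",o["gripper_width"].round(4),o["gripper_force"].round(1))
E
python3 - <<'E'
from h import *
st(); knobs("wrist","w1"); knobs("top"); print(camera_model("wrist")["T"].round(3))
E
```

```text
Traceback (most recent call last):
  File "h.py", line 28, in st
    print("t %.1f tcp case"%o["t"],case(o["tcp_pos"]).round(1),"z",o["tcp_pos"][2].round(4),"yaw",np.arctan2(r[1,0],r[0,0]).round(4),"F",(R.from_quat([0,0,np.sin(YAW/2),np.cos(YAW/2)]).inv().apply(o["ft_force"])).round(1),"w",o["gripper_width"].round(4),o["gripper_force"].round(1))
                                                                                                                                                                                                                                  ^^^^^^^^^^^^^^^^^^^^^^^^
AttributeError: 'float' object has no attribute 'round'
```

```bash
sed -i 's/o\["gripper_width"\].round(4),o\["gripper_force"\].round(1)/round(float(o["gripper_width"]),4),round(float(o["gripper_force"]),1)/' h.py
python3 - <<'E'
from h import *
st(); knobs("wrist","w1"); knobs("top"); print(camera_model("wrist")["T"].round(3))
E
```

```text
t 1.4 tcp case [-107.7 -529.7] z 0.2137 yaw 0.1883 F [-0.3 -1.1 -0.7] w 0.0459 0.0
wrist [153.4 149.8] [140 141  28  19 416] w [ 0.5698 -0.2537  0.054 ] case [ -58.2 -408.3]
wrist [277.2 194.2] [269 184  18  21 311] w [ 0.5485 -0.3828  0.054 ] case [-103.2 -531.1]
wrist [127.1 247. ] [120 245  15   5  45] w [ 0.462  -0.2355  0.054 ] case [-160.6 -370.2]
wrist [174.9 292.1] [167 263  20  59 619] w [ 0.4182 -0.2916  0.054 ] case [-214.1 -417.1]
wrist [376.8 292.4] [365 263  21  60 751] w [ 0.4598 -0.5127  0.054 ] case [-214.6 -642.1]
wrist [333.  343.2] [ 155  331  339   22 5498] w [ 0.3871 -0.4798  0.054 ] case [-279.9 -596.2]
top [ 88.7 120.2] [  69  103   39   37 1202] w [0.8102 0.5556 0.054 ] case [329.3 341.8]
top [549.9 116.6] [540 103  20  28 307] w [ 0.8127 -0.7948  0.054 ] case [  79.4 -985.2]
top [162.7 144.1] [160 127   6  36 106] w [0.7369 0.3362 0.054 ] case [216.3 140. ]
top [ 50.2 157.8] [ 48 140   5  36  98] w [0.6978 0.6623 0.054 ] case [238.9 467.7]
top [132.1 176.6] [108 173  48   8 291] w [0.641  0.4221 0.054 ] case [138.1 242.4]
top [363.5 200.8] [360 198   8   7  44] w [ 0.5666 -0.2433  0.054 ] case [ -59.3 -397.4]
top [356.5 244.5] [353 242   8   6  44] w [ 0.4419 -0.2197  0.054 ] case [-177.5 -350.9]
[[ 0.186  0.95   0.25   0.613]
 [-0.983  0.18   0.047 -0.369]
 [ 0.    -0.254  0.967  0.384]
 [ 0.     0.     0.     1.   ]]
```

View pics/w1.png

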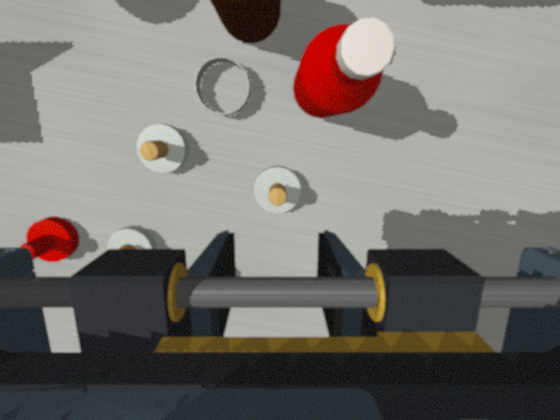

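The wrist view shows the target stamp's knob at (277,194), centred between the fingers. The fingers close along the image x axis, and the next stamp is at (153,150). I'm descending to grasp.

Emit:
step_arm --commands '[4,0,40,0,0,0,0.5,0,0,45,0,0,0,0.5,0,0,45,0,0,0,0.5,0,0,40,0,0,0,0.5,0,0,18,0,0,0,0.5,0,0,0,0,0,0,0.5,0,0,0,0,0,0,0,0,0,0,0,0,0,0,0,0,0,0,0,0,0,0,0,0,0,0,0,0]' --grip_force 25

```text
t: 2.5
tcp_pos: [0.5492, -0.3816, 0.0274]
ee_rot: [0.996, 0.094, 0.001, 0.001]
ft_force: [-1.4, 0.1, 9.9]
gripper_width: 0.0191
gripper_force: 25.0
```

Emit:
step_arm --commands '[0,0,0,0,0,0,0,0,0,-40,0,0,0,0,0,0,-45,0,0,0,0,0,0,-45,0,0,0,0,0,0,0,0,0,0,0]'

```text
t: 3.0
tcp_pos: [0.5512, -0.383, 0.1629]
ee_rot: [0.996, 0.094, 0.004, 0.003]
ft_force: [0.8, -1.0, -1.0]
gripper_width: 0.0194
gripper_force: 25.0
```

```bash
python3 - <<'E'
from h import *
st()
E
```

```text
t 3.0 tcp case [-100.5 -531.8] z 0.1629 yaw 0.189 F [ 0.6 -1.1 -1. ] w 0.0194 25.0
```

Emit:
step_arm --commands '[11,-45,0,0,0,0,0,11,-45,0,0,0,0,0,11,-45,0,0,0,0,0,11,-45,0,0,0,0,0,11,-45,0,0,0,0,0,11,-45,0,0,0,0,0,11,-45,0,0,0,0,0,11,-45,0,0,0,0,0,11,-45,0,0,0,0,0,0,0,0,0,0,0,0]'

```text
t: 4.0
tcp_pos: [0.5694, 0.0395, 0.1558]
ee_rot: [0.995, 0.096, 0.0, -0.0]
ft_force: [-0.2, 0.5, -2.3]
gripper_width: 0.0194
gripper_force: 25.0
```

Emit:
step_arm --commands '[0,0,0,0,0,0,0,0,0,0,0,0,0,0]'

```text
t: 4.2
tcp_pos: [0.5695, 0.0346, 0.1558]
ee_rot: [0.996, 0.094, -0.0, 0.0]
ft_force: [0.3, -0.6, -1.7]
gripper_width: 0.0193
gripper_force: 25.0
```

```bash
python3 - <<'E'
from h import *
st(); im=get_image("wrist")[:,:,::-1].copy(); c=camera_model("wrist"); cv2.imwrite("pics/w2.png",im); 
import json;json.dump({k:np.array(v).tolist() for k,v in c.items()},open("w2.json","w"))
print(proj("wrist",[world(a,b,.07) for a in(-38,-33,33,38) for b in(-210,-130,-50)],c).round(0).tolist())
E
```

```text
t 4.2 tcp case [  -4.5 -124.9] z 0.1558 yaw 0.1884 F [ 0.2 -0.7 -1.7] w 0.0193 25.0
[[377.0, 256.0], [282.0, 256.0], [186.0, 256.0], [378.0, 251.0], [282.0, 251.0], [186.0, 251.0], [384.0, 172.0], [282.0, 172.0], [180.0, 172.0], [385.0, 165.0], [282.0, 165.0], [180.0, 165.0]]
```

View pics/w2.png

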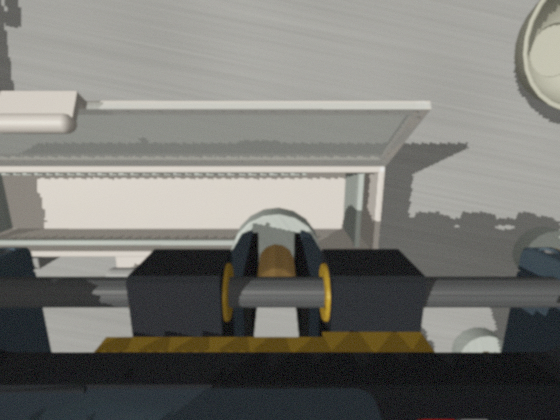

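```bash
python3 - <<'E'
import cv2
im=cv2.imread("pics/w2.png"); cv2.imwrite("pics/w2c.png",cv2.resize(im[150:300,0:240],(800,500),interpolation=cv2.INTER_CUBIC))
g=cv2.cvtColor(im,cv2.COLOR_BGR2GRAY)
print(g[155:285,150].tolist(),g[155:265,100].tolist())
E
```

```text
[134, 139, 149, 151, 150, 136, 131, 131, 134, 133, 150, 183, 207, 213, 213, 211, 196, 166, 137, 137, 140, 138, 162, 194, 210, 213, 213, 213, 213, 213, 215, 214, 214, 214, 214, 214, 213, 213, 212, 213, 213, 214, 211, 213, 213, 213, 212, 213, 213, 213, 212, 213, 212, 213, 213, 213, 211, 212, 212, 213, 212, 213, 211, 212, 212, 212, 213, 212, 211, 213, 213, 212, 206, 183, 154, 133, 129, 125, 127, 126, 122, 119, 112, 111, 127, 158, 182, 188, 188, 175, 152, 132, 127, 129, 131, 147, 165, 172, 147, 103, 59, 38, 21, 33, 30, 27, 29, 28, 32, 32, 31, 24, 27, 29, 29, 23, 21, 28, 29, 27, 33, 44, 45, 47, 45, 49, 40, 47, 46, 46] [132, 137, 148, 152, 150, 139, 133, 132, 132, 133, 149, 183, 206, 214, 216, 209, 196, 174, 179, 180, 157, 141, 142, 170, 201, 212, 216, 215, 214, 214, 215, 215, 213, 215, 214, 213, 214, 214, 214, 214, 214, 213, 213, 214, 213, 214, 214, 212, 214, 213, 213, 214, 212, 213, 212, 211, 212, 213, 211, 213, 212, 211, 211, 212, 211, 213, 211, 212, 212, 212, 211, 213, 206, 184, 153, 129, 128, 126, 129, 128, 125, 117, 109, 107, 126, 158, 184, 194, 191, 178, 152, 132, 128, 125, 125, 141, 181, 204, 211, 209, 203, 187, 172, 168, 164, 166, 168, 168, 169, 164]
```

View pics/w2c.png

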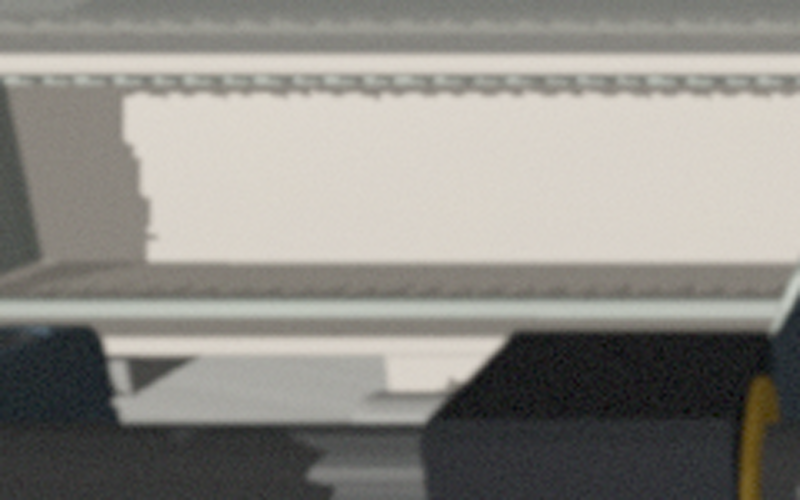

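The rim prediction agrees with the wrist image to about 1 mm: far rim at rows 165–172, front rim at rows 250–257, corner at (384,167). I'm lowering the stamp in.

Emit:
step_arm --commands '[4,0,20,0,0,0,0,0,0,30,0,0,0,0,0,0,30,0,0,0,0,0,0,20,0,0,0,0,0,0,15,0,0,0,0,0,0,6,0,0,0,0,0,0,0,0,0,0,0,0,0,0,0,0,0,0]'

```text
t: 5.05
tcp_pos: [0.5742, 0.0359, 0.0357]
ee_rot: [0.996, 0.094, 0.001, 0.0]
ft_force: [0.9, 0.3, -0.6]
gripper_width: 0.0194
gripper_force: 25.0
```

```bash
python3 -c "
from h import *
st()"
```

```text
t 5.0 tcp case [   0.3 -124.6] z 0.0357 yaw 0.1885 F [ 1.   0.1 -0.6] w 0.0194 25.0
```

Foot is about 3 mm off the floor. I'll lower it 3 mm, release, and rise.

Emit:
step_arm --commands '[0,0,3,0,0,0,0,0,0,0,0,0,0,0,0,0,0,0,0,0,0.4,0,0,0,0,0,0,0.4,0,0,0,0,0,0,0.4,0,0,-20,0,0,0,0.4,0,0,-40,0,0,0,0.4,0,0,-45,0,0,0,0.4,0,0,-45,0,0,0,0.4,0,0,0,0,0,0,0.4]'

```text
t: 6.05
tcp_pos: [0.5767, 0.0362, 0.188]
ee_rot: [0.996, 0.094, 0.004, 0.0]
ft_force: [0.5, -0.3, -0.0]
gripper_width: 0.0368
gripper_force: 0.0
```

```bash
python3 - <<'E'
from h import *
st(); knobs("top",z=.05); knobs("wrist","w3",z=.055)
E
```

```text
t 6.0 tcp case [   2.8 -124.7] z 0.188 yaw 0.1888 F [ 0.4 -0.3 -0. ] w 0.0368 0.0
top [ 88.4 120.2] [  69  103   39   37 1217] w [0.8117 0.558  0.05  ] case [331.3 343.9]
top [549.8 116.6] [540 103  20  28 309] w [ 0.8141 -0.7969  0.05  ] case [  80.3 -987.5]
top [162.7 144.1] [160 127   6  36 107] w [0.7381 0.3371 0.05  ] case [217.6 140.7]
top [ 50.3 157.7] [ 48 140   5  36 102] w [0.6991 0.664  0.05  ] case [240.4 469.2]
top [132.1 176.5] [108 173  48   8 286] w [0.642  0.4233 0.05  ] case [139.3 243.3]
top [364.3 200.4] [361 198   7   6  32] w [ 0.5684 -0.2463  0.05  ] case [ -58.1 -400.7]
top [356.4 244.5] [353 242   8   6  43] w [ 0.4422 -0.2201  0.05  ] case [-177.2 -351.4]
wrist [275.7 208.2] [266 196  21  25 394] w [0.572  0.0361 0.055 ] case [  -1.8 -123.9]
wrist [358.9 292.4] [348 263  19  60 676] w [ 0.5021 -0.0625  0.055 ] case [ -88.9 -207.7]
wrist [192.6 292.3] [186 264  17  58 521] w [0.4709 0.1019 0.055 ] case [-88.8 -40.4]
wrist [316.2 343.2] [ 134  331  350   22 5609] w [ 0.4365 -0.0331  0.055 ] case [-147.9 -166.6]
```

Emit:
step_arm --commands '[-9,40,0,0,0,0,0.5,-9,40,0,0,0,0,0.5,-9,40,0,0,0,0,0.5,-9,40,0,0,0,0,0.5,-9,40,0,0,0,0,0.5,-8,40,0,0,0,0,0.5,-8,36,0,0,0,0,0.5,0,0,0,0,0,0,0.5,0,0,0,0,0,0,0.5,0,0,0,0,0,0,0.5]'

```text
t: 7.15
tcp_pos: [0.5649, -0.2454, 0.1808]
ee_rot: [0.996, 0.094, -0.001, -0.001]
ft_force: [0.7, 0.6, 0.4]
gripper_width: 0.0452
gripper_force: 0.0
```

```bash
python3 - <<'E'
from h import *
st(); knobs("wrist","w4",z=.05)
E
```

```text
t 7.2 tcp case [ -61.4 -399.2] z 0.1808 yaw 0.1892 F [0.8 0.5 0.4] w 0.0452 0.0
wrist [411.7  14.9] [ 389    0   50   42 1152] w [ 0.7435 -0.3244  0.05  ] case [  99.3 -510.1]
wrist [  1.5 141.9] [  0 135   5  14  51] w [0.5759 0.0088 0.05  ] case [  -3.1 -151.5]
wrist [279.4 200.4] [270 189  20  24 390] w [ 0.5701 -0.2474  0.05  ] case [ -56.7 -402.1]
wrist [174.9 292.1] [167 263  21  59 644] w [ 0.4564 -0.1612  0.05  ] case [-152.3 -296.2]
wrist [376.8 292.6] [364 263  22  60 754] w [ 0.4945 -0.363   0.05  ] case [-152.5 -501.6]
wrist [233.9 315. ] [226 307  17  17 218] w [ 0.4417 -0.2242  0.05  ] case [-178.4 -355.4]
wrist [332.1 343.1] [ 155  331  339   22 5610] w [ 0.4281 -0.3321  0.05  ] case [-212.  -458.8]
```

Emit:
step_arm --commands '[4,2,30,0,0,0,0.5,0,0,45,0,0,0,0.5,0,0,45,0,0,0,0.5,0,0,23,0,0,0,0.5,0,0,9,0,0,0,0.5,0,0,0,0,0,0,0.5,0,0,0,0,0,0,0,0,0,0,0,0,0,0,0,0,0,0,0,0,0,0,0,0,0,0,0,0]'

```text
t: 8.2
tcp_pos: [0.5703, -0.2479, 0.0309]
ee_rot: [0.996, 0.094, 0.001, 0.0]
ft_force: [-0.8, 1.8, 7.1]
gripper_width: 0.0193
gripper_force: 25.0
```

Emit:
step_arm --commands '[0,0,0,0,0,0,0,0,0,-40,0,0,0,0,0,0,-45,0,0,0,0,0,0,-45,0,0,0,0,7,-38,0,0,0,0,0,7,-38,0,0,0,0,0,7,-38,0,0,0,0,0,7,-38,0,0,0,0,0,7,-38,0,0,0,0,0,7,-38,0,0,0,0,0]'

```text
t: 9.2
tcp_pos: [0.5679, -0.0144, 0.1602]
ee_rot: [0.996, 0.094, 0.0, 0.0]
ft_force: [0.6, 0.1, -1.8]
gripper_width: 0.0191
gripper_force: 25.0
```

Emit:
step_arm --commands '[7,-38,0,0,0,0,0,7,-38,0,0,0,0,0,0,-38,0,0,0,0,0,0,0,0,0,0,0,0,0,0,0,0,0,0,0,0,0,0,0,0,0,0]'

```text
t: 9.8
tcp_pos: [0.5607, 0.098, 0.16]
ee_rot: [0.996, 0.094, 0.0, 0.0]
ft_force: [-0.1, 0.0, -2.2]
gripper_width: 0.0195
gripper_force: 25.0
```

```bash
python3 - <<'E'
from h import *
st(); knobs("top",z=.05); knobs("wrist","w5",z=.14)
E
```

```text
t 9.8 tcp case [ -1.3 -61. ] z 0.16 yaw 0.1884 F [-0.1  0.1 -2.2] w 0.0195 25.0
top [ 88.5 120.2] [  69  103   39   37 1225] w [0.8116 0.5577 0.05  ] case [331.1 343.6]
top [549.8 116.7] [540 103  20  28 309] w [ 0.814  -0.7969  0.05  ] case [  80.2 -987.5]
top [162.7 144.1] [160 127   6  36 106] w [0.738  0.3371 0.05  ] case [217.6 140.7]
top [ 50.3 157.9] [ 48 140   6  36 101] w [0.6986 0.664  0.05  ] case [240.  469.2]
top [132.1 176.6] [108 173  48   8 290] w [0.6418 0.4234 0.05  ] case [139.2 243.5]
top [356.9 244.5] [354 242   7   6  34] w [ 0.4421 -0.2214  0.05  ] case [-177.5 -352.6]
wrist [29.2  5.2] [  8   0  35  14 219] w [0.6667 0.2473 0.14  ] case [130.7  65.9]
wrist [346. 211.] [333 198  27  27 531] w [0.5907 0.0608 0.14  ] case [  21.2 -103.2]
wrist [275.8 260.8] [ 257  241   39   37 1121] w [0.5513 0.0963 0.14  ] case [-10.9 -61. ]
wrist [226.2 292.2] [222 263  11  58 387] w [0.5241 0.1235 0.14  ] case [-32.5 -29.1]
wrist [325.5 292.7] [318 263  14  59 524] w [0.5356 0.0608 0.14  ] case [-33.  -92.9]
wrist [275.9 343.1] [  95  331  339   22 5439] w [0.4929 0.0852 0.14  ] case [-70.3 -61. ]
```

Emit:
step_arm --commands '[1,-5,20,0,0,0,0,0,0,35,0,0,0,0,0,0,35,0,0,0,0,0,0,20,0,0,0,0,0,0,10,0,0,0,0,0,0,2,0,0,0,0,0,0,2,0,0,0,0,0,0,0,0,0,0,0,0,0,0,0,0,0,0]'

```text
t: 10.8
tcp_pos: [0.5613, 0.1039, 0.0369]
ee_rot: [0.996, 0.094, 0.001, -0.0]
ft_force: [0.3, -0.3, -1.7]
gripper_width: 0.0193
gripper_force: 25.0
```

Emit:
step_arm --commands '[0,0,0,0,0,0,0.4,0,0,0,0,0,0,0.4,0,0,0,0,0,0,0.4,0,0,-20,0,0,0,0.4,0,0,-40,0,0,0,0.4,0,0,-45,0,0,0,0.4,0,0,-45,0,0,0,0.4,0,0,0,0,0,0,0.5]'

```text
t: 11.6
tcp_pos: [0.5638, 0.1043, 0.1921]
ee_rot: [0.996, 0.094, 0.004, -0.0]
ft_force: [1.1, -0.5, 0.5]
gripper_width: 0.0416
gripper_force: 0.0
```

```bash
python3 - <<'E'
from h import *
st();knobs("wrist","w6",z=.055)
E
```

```text
t 11.6 tcp case [  2.9 -55.4] z 0.1921 yaw 0.1889 F [ 1.  -0.7  0.5] w 0.0416 0.0
wrist [53.8 15.8] [ 40   0  34  32 461] w [0.6865 0.3162 0.055 ] case [163.1 129.8]
wrist [15.5 61.7] [  0  49  35  25 674] w [0.6446 0.3478 0.055 ] case [127.8 168.6]
wrist [275.7 207.6] [266 196  20  24 374] w [0.5599 0.104  0.055 ] case [ -1. -55.]
wrist [344.9 208.4] [333 197  25  24 426] w [0.5716 0.0387 0.055 ] case [  -1.7 -121.3]
wrist [182.1 292.3] [175 263  19  59 569] w [0.4543 0.1816 0.055 ] case [-90.2  41. ]
wrist [369.5 292.6] [358 263  20  60 702] w [ 0.49   -0.0072  0.055 ] case [ -90.5 -151.2]
wrist [325.2 343.1] [ 146  331  339   22 5494] w [0.4233 0.024  0.055 ] case [-150.1 -108. ]
```

Emit:
step_arm --commands '[-22,37,0,0,0,0,0.5,-22,37,0,0,0,0,0.5,-22,37,0,0,0,0,0.5,-22,37,0,0,0,0,0.5,-22,37,0,0,0,0,0.5,-22,37,0,0,0,0,0.5,-22,37,0,0,0,0,0.5,-24,37,0,0,0,0,0.5,0,0,0,0,0,0,0.5,0,0,0,0,0,0,0.5]'

```text
t: 12.65
tcp_pos: [0.4405, -0.2206, 0.1849]
ee_rot: [0.996, 0.093, -0.001, -0.001]
ft_force: [-0.4, 0.2, 1.0]
gripper_width: 0.0456
gripper_force: 0.0
```

```bash
python3 - <<'E'
from h import *
st(); knobs("wrist","w7",z=.05)
E
```

```text
t 12.7 tcp case [-179.  -351.6] z 0.1849 yaw 0.1866 F [-0.4  0.3  1. ] w 0.0456 0.0
wrist [17.5  7.2] [  0   0  34  18 473] w [0.5652 0.0218 0.05  ] case [ -11.1 -136.8]
wrist [278.8 201. ] [270 189  20  24 380] w [ 0.4443 -0.2218  0.05  ] case [-175.4 -353.4]
wrist [174.7 292.3] [167 263  20  59 606] w [ 0.3296 -0.1345  0.05  ] case [-271.8 -246.2]
wrist [376.9 292.3] [365 263  22  59 753] w [ 0.3686 -0.3392  0.05  ] case [-271.8 -454.6]
wrist [333.4 343.2] [ 155  331  340   22 5424] w [ 0.3012 -0.3092  0.05  ] case [-332.4 -412.5]
```

Target is (-176,-352.5). I'll grasp it the same way and carry it to about y = +12.

Emit:
step_arm --commands '[3,1,32,0,0,0,0.5,0,0,45,0,0,0,0.5,0,0,45,0,0,0,0.5,0,0,23,0,0,0,0.5,0,0,10,0,0,0,0.5,0,0,0,0,0,0,0.5,0,0,0,0,0,0,0,0,0,0,0,0,0,0,0,0,0,0,0,0,0,0,0,0,0,0,0,0]'

```text
t: 13.7
tcp_pos: [0.4452, -0.2211, 0.0319]
ee_rot: [0.996, 0.094, 0.001, 0.0]
ft_force: [-0.1, 1.2, 8.7]
gripper_width: 0.0189
gripper_force: 25.0
```

Emit:
step_arm --commands '[0,0,0,0,0,0,0,0,0,-40,0,0,0,0,0,0,-45,0,0,0,0,0,0,-45,0,0,0,0,17,-37,0,0,0,0,0,17,-37,0,0,0,0,0,17,-37,0,0,0,0,0,17,-37,0,0,0,0,0,17,-37,0,0,0,0,0,17,-37,0,0,0,0,0]'

```text
t: 14.7
tcp_pos: [0.5031, 0.0181, 0.1613]
ee_rot: [0.996, 0.094, 0.0, 0.0]
ft_force: [-0.3, -0.5, -1.6]
gripper_width: 0.0192
gripper_force: 25.0
```

Emit:
step_arm --commands '[17,-37,0,0,0,0,0,17,-37,0,0,0,0,0,17,-37,0,0,0,0,0,17,-37,0,0,0,0,0,6,0,0,0,0,0,0,0,0,0,0,0,0,0,0,0,0,0,0,0,0,0,0,0,0,0,0,0]'

```text
t: 15.5
tcp_pos: [0.5475, 0.1747, 0.1609]
ee_rot: [0.996, 0.094, -0.0, 0.0]
ft_force: [0.5, -0.6, -1.2]
gripper_width: 0.0192
gripper_force: 25.0
```

```bash
python3 - <<'E'
from h import *
st(); knobs("wrist","w8",z=.14)
E
```

```text
t 15.5 tcp case [ 0.  16.8] z 0.1609 yaw 0.1876 F [ 0.4 -0.7 -1.2] w 0.0192 25.0
wrist [123.1   6.2] [108   0  27  16 228] w [0.6623 0.2772 0.14  ] case [131.9  96. ]
wrist [42.7 44.4] [   0   25   89   38 2123] w [0.6362 0.318  0.14  ] case [114. 141.]
wrist [355.6 211.1] [342 198  28  27 551] w [0.5783 0.1318 0.14  ] case [ 22.3 -31.1]
wrist [431.6 211.9] [414 199  36  27 695] w [0.5864 0.0866 0.14  ] case [ 21.8 -77. ]
wrist [275.8 261.5] [ 257  243   38   35 1065] w [0.5373 0.173  0.14  ] case [-10.3  17.1]
wrist [325.5 292.6] [318 263  14  60 526] w [0.522  0.1375 0.14  ] case [-32. -15.]
wrist [226.3 292.2] [222 264  11  58 405] w [0.5104 0.2005 0.14  ] case [-31.6  49.1]
wrist [275.3 343.1] [  95  331  338   22 5446] w [0.479  0.1624 0.14  ] case [-69.6  17.5]
```

Emit:
step_arm --commands '[0,6,20,0,0,0,0,0,0,35,0,0,0,0,0,0,30,0,0,0,0,0,0,20,0,0,0,0,0,0,12,0,0,0,0,0,0,5,0,0,0,0,0,0,2,0,0,0,0,0,0,0,0,0,0,0,0,0,0,0,0,0,0]'

```text
t: 16.45
tcp_pos: [0.5496, 0.17, 0.0378]
ee_rot: [0.996, 0.094, 0.001, -0.0]
ft_force: [0.9, -0.7, -1.5]
gripper_width: 0.0192
gripper_force: 25.0
```

Emit:
step_arm --commands '[0,0,0,0,0,0,0.4,0,0,0,0,0,0,0.4,0,0,0,0,0,0,0.4,0,0,-20,0,0,0,0.4,0,0,-40,0,0,0,0.4,0,0,-45,0,0,0,0.4,0,0,-45,0,0,0,0.4,0,0,0,0,0,0,0.4,0,0,0,0,0,0,0.4]'

```text
t: 17.35
tcp_pos: [0.5495, 0.17, 0.188]
ee_rot: [0.996, 0.094, 0.001, -0.0]
ft_force: [-0.6, 0.1, -0.9]
gripper_width: 0.0364
gripper_force: 0.0
```

```bash
python3 - <<'E'
from h import *
st();knobs("wrist","w9",z=.055)
im=get_image("top")[:,:,::-1];cv2.imwrite("pics/t9.png",cv2.resize(np.ascontiguousarray(im[150:250,140:310]),(800,470),interpolation=cv2.INTER_CUBIC))
E
```

```text
t 17.4 tcp case [ 1.1 11.8] z 0.188 yaw 0.1889 F [-0.6  0.2 -0.9] w 0.0364 0.0
wrist [127.1  12.7] [116   0  26  27 349] w [0.6851 0.3205 0.055 ] case [162.5 134.3]
wrist [48.5 51.5] [   0   33  101   37 2179] w [0.6435 0.3835 0.055 ] case [133.3 204. ]
wrist [276.1 206.4] [267 194  20  25 388] w [0.5473 0.1695 0.055 ] case [-1.1 11.8]
wrist [344.1 205.8] [332 194  25  25 438] w [0.56   0.1063 0.055 ] case [ -0.4 -52.8]
wrist [413.9 206.6] [398 195  32  25 546] w [0.5717 0.041  0.055 ] case [  -1.2 -119.1]
wrist [192.7 292.4] [186 263  17  59 538] w [0.443  0.2361 0.055 ] case [-91.2  96.7]
wrist [359.  292.4] [349 263  19  60 677] w [0.4747 0.0696 0.055 ] case [-91.1 -72.8]
wrist [312.3 343.2] [ 134  331  339   22 5508] w [0.4074 0.1036 0.055 ] case [-150.9  -26.9]
```

View pics/w9.png

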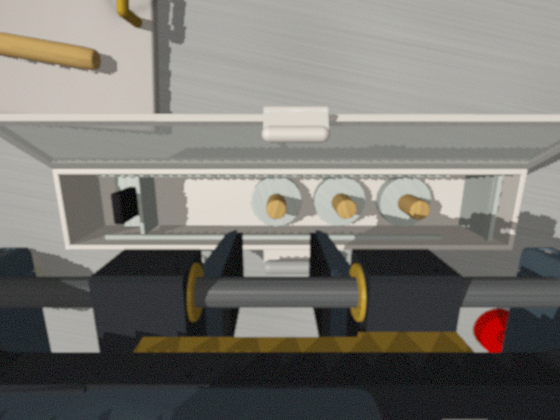

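All three stamps stand upright, knobs at (276,206), (344,206) and (414,207). The follower's black tab is at (125,205), its plate at (148,205). I'm going over the tab.

Emit:
step_arm --commands '[0,-37,0,0,0,0,0.4,0,-37,0,0,0,0,0.4,0,-37,0,0,0,0,0.4,-1,-37,0,0,0,0,0.4,0,0,30,0,0,0,0.4,0,0,0,0,0,0,0.4,0,0,0,0,0,0,0.4]'

```text
t: 18.15
tcp_pos: [0.5195, 0.3143, 0.1557]
ee_rot: [0.996, 0.094, -0.002, 0.001]
ft_force: [0.2, -0.3, 0.4]
gripper_width: 0.0367
gripper_force: 0.0
```

```bash
python3 - <<'E'
from h import *
st(); im=get_image("wrist")[:,:,::-1].copy(); c=camera_model("wrist"); cv2.imwrite("pics/w10.png",im)
g=cv2.cvtColor(im,cv2.COLOR_BGR2GRAY); m=np.uint8(g<45)*255; m[240:]=0
n,l,s,ce=cv2.connectedComponentsWithStats(m)
for i in range(1,n):
    if s[i,4]>80:
        b=s[i]; print(b); print([case(p).round(1) for p in ray("wrist",[[b[0],b[1]],[b[0]+b[2],b[1]+b[3]]],.065,c)])
print(proj("wrist",[world(a,b,.065) for a in(-15,15) for b in(155,165)],c).round())
E
```

```text
t 18.1 tcp case [ -1.4 159.2] z 0.1557 yaw 0.1887 F [ 0.1 -0.4  0.4] w 0.0367 0.0
[272 191   9  39 332]
[array([ 20.3, 162.4]), array([-13., 155.])]
[311 232  17   8  84]
[array([-14.8, 129.8]), array([-21.9, 115.2])]
[[281. 232.]
 [269. 232.]
 [281. 197.]
 [269. 197.]]
```

View pics/w10.png

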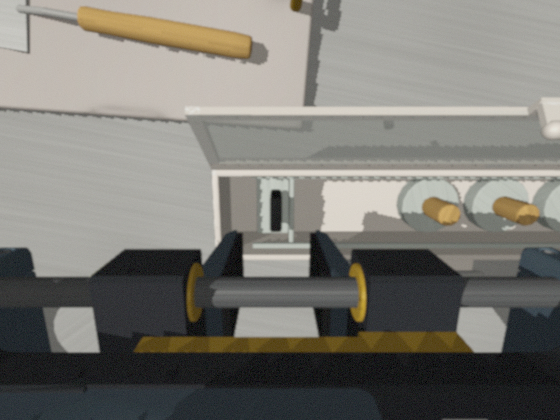

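The tab is at columns 272–281, rows 191–230, which puts it at y≈159 directly between the fingers. I'm descending to z≈0.052 and pinching.

Emit:
step_arm --commands '[1,0,35,0,0,0,0.4,0,0,35,0,0,0,0.4,0,0,25,0,0,0,0.4,0,0,9,0,0,0,0.4,0,0,0,0,0,0,0.4,0,0,0,0,0,0,0,0,0,0,0,0,0,0,0,0,0,0,0,0,0,0,0,0,0,0,0,0]' --grip_force 30

```text
t: 19.1
tcp_pos: [0.5218, 0.3154, 0.0538]
ee_rot: [0.996, 0.094, 0.001, -0.0]
ft_force: [-0.6, -1.9, 7.7]
gripper_width: 0.0098
gripper_force: 30.0
```

```bash
python3 -c "
from h import *
st()"
```

```text
t 19.1 tcp case [  1.1 159.8] z 0.0538 yaw 0.1889 F [-1.  -1.8  7.7] w 0.0098 30.0
```

Emit:
step_arm --commands '[0,5,0,0,0,0,0,0,10,0,0,0,0,0,0,12,0,0,0,0,0,0,12,0,0,0,0,0,0,12,0,0,0,0,0,0,12,0,0,0,0,0,0,12,0,0,0,0,0,0,12,0,0,0,0,0,0,8,0,0,0,0,0,0,5,0,0,0,0,0]'

```text
t: 20.1
tcp_pos: [0.5405, 0.2169, 0.0538]
ee_rot: [0.996, 0.094, 0.0, -0.0]
ft_force: [-3.9, 3.5, 9.4]
gripper_width: 0.0098
gripper_force: 30.0
```

```bash
python3 -c "
from h import *
st()"
```

```text
t 20.1 tcp case [ 1.1 59.6] z 0.0538 yaw 0.1882 F [-3.2  4.2  9.4] w 0.0098 30.0
```

Emit:
step_arm --commands '[0,5,0,0,0,0,0,0,5,0,0,0,0,0,0,5,0,0,0,0,0,0,5,0,0,0,0,0,0,5,0,0,0,0,0,0,5,0,0,0,0,0,0,5,0,0,0,0,0,0,5,0,0,0,0,0,0,5,0,0,0,0,0,0,5,0,0,0,0,0]'

```text
t: 21.1
tcp_pos: [0.5498, 0.1684, 0.0538]
ee_rot: [0.996, 0.094, 0.0, -0.0]
ft_force: [-4.2, 6.4, 10.4]
gripper_width: 0.0096
gripper_force: 30.0
```

Emit:
step_arm --commands '[0,3,0,0,0,0,0,0,3,0,0,0,0,0,0,3,0,0,0,0,0,0,3,0,0,0,0,0,0,2,0,0,0,0,0]'

```text
t: 21.6
tcp_pos: [0.5524, 0.1546, 0.0538]
ee_rot: [0.996, 0.094, 0.0, -0.0]
ft_force: [-4.5, 6.7, 9.8]
gripper_width: 0.0098
gripper_force: 30.0
```

```bash
python3 - <<'E'
from h import *
st();knobs("wrist","w11",z=.055)
E
```

```text
t 21.6 tcp case [ 1.1 -3.9] z 0.0538 yaw 0.1884 F [-3.2  7.4  9.8] w 0.0098 30.0
wrist [439.5 256.1] [ 412  233   57   44 1703] w [0.5714 0.066  0.055 ] case [  3.3 -94.4]
wrist [343.4 242. ] [328 234  33  15 362] w [0.5695 0.1202 0.055 ] case [ 11.5 -40.8]
wrist [511.9 248.9] [494 235  49  36 822] w [0.583  0.0283 0.055 ] case [   7.5 -133.7]
wrist [306.7 292.8] [301 263  11  59 446] w [0.5358 0.1335 0.055 ] case [-19.2 -21.5]
wrist [244.9 292.8] [242 264   8  57 300] w [0.5292 0.1682 0.055 ] case [-19.2  13.8]
wrist [148.6 303.9] [147 297   4  14  32] w [0.5118 0.2216 0.055 ] case [-26.2  69.5]
wrist [254.9 343.2] [  73  331  339   22 5367] w [0.4976 0.1569 0.055 ] case [-52.4   8.6]
```

Emit:
step_arm --commands '[0,2,0,0,0,0,0,0,2,0,0,0,0,0,0,2,0,0,0,0,0,0,0,0,0,0,0,0]'

```text
t: 22.05
tcp_pos: [0.5536, 0.1486, 0.0539]
ee_rot: [0.996, 0.094, 0.0, -0.0]
ft_force: [-3.7, 4.1, 11.5]
gripper_width: 0.0097
gripper_force: 30.0
```

Emit:
step_arm --commands '[0,2,0,0,0,0,0,0,1,0,0,0,0,0,0,1,0,0,0,0,0]'

```text
t: 22.35
tcp_pos: [0.5543, 0.1449, 0.0538]
ee_rot: [0.996, 0.094, 0.0, -0.0]
ft_force: [-4.2, 5.8, 10.1]
gripper_width: 0.0097
gripper_force: 30.0
```

```bash
python3 -c "
from h import *
st()"
```

```text
t 22.4 tcp case [  1.1 -13.8] z 0.0538 yaw 0.1886 F [-3.   6.5 10.1] w 0.0097 30.0
```

Emit:
step_arm --commands '[0,1,0,0,0,0,0,0,1,0,0,0,0,0]'

```text
t: 22.55
tcp_pos: [0.5546, 0.143, 0.0538]
ee_rot: [0.996, 0.094, 0.0, -0.0]
ft_force: [-5.2, 8.1, 10.8]
gripper_width: 0.01
gripper_force: 30.0
```

Emit:
step_arm --commands '[0,1,0,0,0,0,0,0,1,0,0,0,0,0]'

```text
t: 22.75
tcp_pos: [0.555, 0.1413, 0.0538]
ee_rot: [0.996, 0.094, 0.0, -0.001]
ft_force: [-5.2, 13.3, 10.4]
gripper_width: 0.0098
gripper_force: 30.0
```

Emit:
step_arm --commands '[0,1,0,0,0,0,0,0,1,0,0,0,0,0]'

```text
t: 22.95
tcp_pos: [0.5552, 0.1398, 0.0538]
ee_rot: [0.996, 0.094, 0.0, -0.001]
ft_force: [-6.3, 17.5, 11.2]
gripper_width: 0.0098
gripper_force: 30.0
```

Tight: the force has risen about 12 N above sliding. I'll hold briefly, then ease back 14 mm, of which about 4 mm is spring-back.

Emit:
step_arm --commands '[0,0,0,0,0,0,0,0,0,0,0,0,0,0,0,0,0,0,0,0,0]'

```text
t: 23.25
tcp_pos: [0.5553, 0.1397, 0.0538]
ee_rot: [0.996, 0.094, 0.0, -0.001]
ft_force: [-5.6, 15.3, 10.7]
gripper_width: 0.01
gripper_force: 30.0
```

Emit:
step_arm --commands '[0,-2,0,0,0,0,0,0,-2,0,0,0,0,0,0,-2,0,0,0,0,0,0,-2,0,0,0,0,0,0,-2,0,0,0,0,0,0,-2,0,0,0,0,0,0,-2,0,0,0,0,0,0,0,0,0,0,0,0,0,0,0,0,0,0,0]'

```text
t: 24.15
tcp_pos: [0.5529, 0.1522, 0.0538]
ee_rot: [0.996, 0.094, 0.0, -0.0]
ft_force: [-2.7, -1.6, 10.4]
gripper_width: 0.0099
gripper_force: 30.0
```

Emit:
step_arm --commands '[0,0,0,0,0,0,0.25,0,0,0,0,0,0,0.25,0,0,-20,0,0,0,0.25,0,0,-40,0,0,0,0.25,0,0,-40,0,0,0,0.25,0,0,-40,0,0,0,0.25,0,0,0,0,0,0,0.25,0,0,0,0,0,0,0.25]'

```text
t: 24.95
tcp_pos: [0.5527, 0.1522, 0.1936]
ee_rot: [0.996, 0.094, 0.001, -0.0]
ft_force: [-0.0, -0.0, -1.3]
gripper_width: 0.0229
gripper_force: 0.0
```

```bash
python3 - <<'E'
from h import *
st();knobs("wrist","w12",z=.055)
im=cv2.imread("pics/w12.png");c=camera_model("wrist")
g=cv2.cvtColor(im,cv2.COLOR_BGR2GRAY); m=np.uint8(g<45)*255; m[240:]=0
n,l,s,ce=cv2.connectedComponentsWithStats(m)
for i in range(1,n):
    if s[i,4]>80: print(s[i],case(ray("wrist",ce[i],.065,c)[0]).round(1))
E
```

```text
t 24.9 tcp case [ 1.  -6.3] z 0.1936 yaw 0.1888 F [-0.  -0.  -1.3] w 0.0229 0.0
wrist [109.1  13.6] [ 98   0  28  29 366] w [0.6863 0.3201 0.055 ] case [163.5 133.7]
wrist [40.6 53.8] [   0   36   85   34 1790] w [0.6441 0.3762 0.055 ] case [132.6 196.7]
wrist [328.3 204.6] [317 193  24  24 404] w [0.5605 0.1024 0.055 ] case [ -0.7 -56.7]
wrist [382.1 204.6] [368 193  29  25 490] w [0.5703 0.0513 0.055 ] case [  -0.7 -108.7]
wrist [435.8 205.3] [419 194  34  24 585] w [5.792e-01 1.000e-04 5.500e-02] case [  -1.4 -160.7]
wrist [332.3 292.5] [324 263  15  59 558] w [0.4699 0.0769 0.055 ] case [-94.4 -64.7]
wrist [219.4 292.2] [215 264  12  57 413] w [0.4483 0.1922 0.055 ] case [-94.2  52.5]
wrist [283.  343.1] [ 103  331  338   22 5456] w [0.4008 0.1155 0.055 ] case [-155.1  -13.9]
[273 187   8  34 249] [ 2.7 -6.5]
[238 232  16   8  81] [-29.6  21.9]
```

View pics/w12.png

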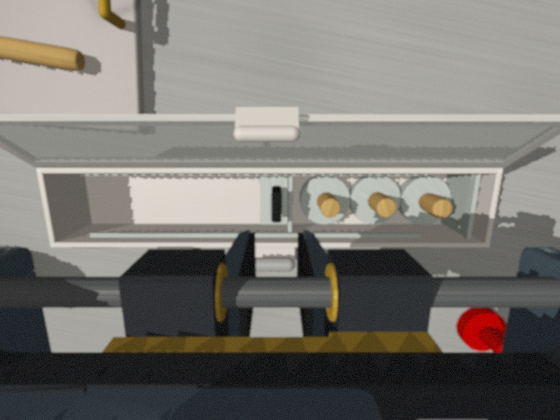

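The tab is at (276,204), about -6.5 mm, so the plate face is near -22 mm. The nearest knob at (328,205) puts that stamp about 36 mm ahead of the face, inside the 31–47 window. For the lid, I'll go behind it with shut fingers and sweep it towards the robot.

Emit:
step_arm --commands '[31,0,0,0,0,0,0,31,0,0,0,0,0,0,31,0,0,0,0,0,0,31,0,0,0,0,0,0,0,0,40,0,0,0,0,0,0,42,0,0,0,0,0,0,0,0,0,0,0,0,0,0,0,0,0,0]' --grip_force 20

```text
t: 25.8
tcp_pos: [0.6734, 0.1752, 0.11]
ee_rot: [0.996, 0.094, -0.001, 0.0]
ft_force: [0.1, -0.1, 0.6]
gripper_width: 0.0006
gripper_force: 0.0
```

Emit:
step_arm --commands '[-12,0,0,0,0,0,0,-12,0,0,0,0,0,0,-12,0,0,0,0,0,0,-12,0,0,0,0,0,0,-12,0,0,0,0,0,0,-12,0,0,0,0,0,0,0,0,0,0,0,0,0]'

```text
t: 26.5
tcp_pos: [0.6017, 0.1616, 0.1108]
ee_rot: [0.996, 0.094, -0.001, 0.0]
ft_force: [-0.2, 0.4, -0.1]
gripper_width: 0.0001
gripper_force: 0.0
```

```bash
python3 - <<'E'
from h import *
st();im=get_image("wrist")[:,:,::-1].copy(); cv2.imwrite("pics/w13.png",im)
E
```

```text
t 26.5 tcp case [50.8 -6.2] z 0.1108 yaw 0.1889 F [-0.1  0.4 -0.1] w 0.0001 0.0
```

View pics/w13.png

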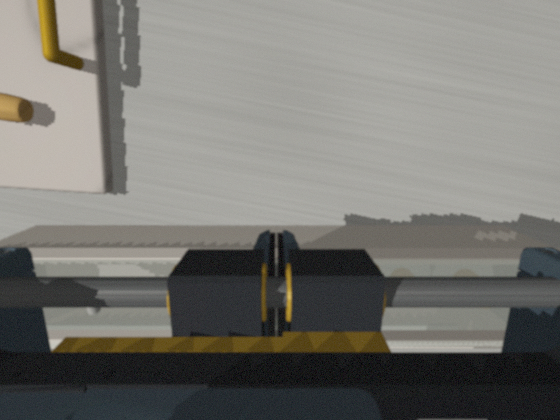

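The lid is now past upright, with its edge swung in front of the fingers; the far rim is at row 230. I'll continue the sweep and then go down.

Emit:
step_arm --commands '[-11,0,0,0,0,0,0,-11,0,0,0,0,0,0,-11,0,0,0,0,0,0,-11,0,0,0,0,0,0,-11,0,0,0,0,0,0,-11,0,0,0,0,0,0,0,6,6,0,0,0,0,0,0,6,0,0,0,0,0,0,0,0,0,0,0]'

```text
t: 27.45
tcp_pos: [0.5395, 0.1433, 0.0979]
ee_rot: [0.996, 0.094, -0.001, 0.0]
ft_force: [0.5, -0.1, 0.1]
gripper_width: 0.0004
gripper_force: 0.0
```

```bash
python3 -c "
from h import *
st()"
```

```text
t 27.4 tcp case [-13.7 -12.6] z 0.0979 yaw 0.1884 F [ 0.5 -0.2  0.1] w 0.0004 0.0
```

Emit:
step_arm --commands '[-10,-12,0,0,0,0,0,0,0,5,0,0,0,0,0,0,5,0,0,0,0,0,0,3,0,0,0,0,0,0,3,0,0,0,0,0,0,0,0,0,0,0]'

```text
t: 28.05
tcp_pos: [0.5274, 0.1535, 0.0825]
ee_rot: [0.996, 0.094, -0.001, 0.0]
ft_force: [-1.9, -0.5, 2.4]
gripper_width: 0.0004
gripper_force: 1.0
```

Emit:
step_arm --commands '[0,0,2,0,0,0,0,0,0,2,0,0,0,0,0,0,1,0,0,0,0,0,0,0,0,0,0,0]'

```text
t: 28.45
tcp_pos: [0.5277, 0.1535, 0.0776]
ee_rot: [0.996, 0.094, -0.0, 0.0]
ft_force: [-1.0, 0.8, 0.1]
gripper_width: 0.0004
gripper_force: 0.0
```

```bash
python3 -c "
from h import *
st()"
```

```text
t 28.4 tcp case [-23.4  -0.4] z 0.0776 yaw 0.1888 F [-0.9  1.   0.1] w 0.0004 0.0
```

Emit:
step_arm --commands '[0,0,2,0,0,0,0,0,0,2,0,0,0,0,0,0,1,0,0,0,0,0,0,0,0,0,0,0]'

```text
t: 28.85
tcp_pos: [0.528, 0.1536, 0.074]
ee_rot: [0.996, 0.094, -0.0, 0.0]
ft_force: [-10.1, -3.5, 26.3]
gripper_width: 0.0006
gripper_force: 13.2
```

Emit:
step_arm --commands '[0,0,1,0,0,0,0,0,0,1,0,0,0,0,0,0,1,0,0,0,0,0,0,0,0,0,0,0]'

```text
t: 29.25
tcp_pos: [0.5282, 0.1536, 0.0735]
ee_rot: [0.996, 0.094, -0.0, 0.0]
ft_force: [-29.6, -8.1, 77.4]
gripper_width: 0.0004
gripper_force: 39.2
```

The lid is hard down at 74 mm. I'm backing off and rising to look.

Emit:
step_arm --commands '[0,0,-5,0,0,0,0,0,0,-30,0,0,0,0,0,0,-40,0,0,0,0,0,0,-40,0,0,0,0,-20,-10,0,0,0,0,0,-30,-20,0,0,0,0,0,-30,-20,0,0,0,0,0,0,0,0,0,0,0,0,0,0,0,0,0,0,0]'

```text
t: 30.15
tcp_pos: [0.4399, 0.188, 0.1852]
ee_rot: [0.995, 0.095, 0.001, -0.0]
ft_force: [0.7, 0.4, 0.2]
gripper_width: 0.0007
gripper_force: 0.0
```

```bash
python3 - <<'E'
from h import *
st();im=get_image("wrist")[:,:,::-1].copy(); cv2.imwrite("pics/w14.png",im);c=camera_model("wrist")
print("lid edge shut px",proj("wrist",[world(-45,b,.074) for b in(-100,0,90)],c).round(1).tolist())
print("lid edge .15",proj("wrist",[world(-44,b,.086) for b in(-100,0,90)],c).round(1).tolist())
print("hasp hinge",proj("wrist",[world(-45,b,.076) for b in(79,101)],c).round(1).tolist())
for th in(1.7,1.9,2.1): print(th,proj("wrist",[world(-45+58*np.cos(th),b,.076+.058*np.sin(th)) for b in(79,101)],c).round(1).tolist())
E
```

```text
t 30.1 tcp case [-103.2   49.9] z 0.1852 yaw 0.1899 F [0.8 0.2 0.2] w 0.0007 0.0
lid edge shut px [[453.7, 144.2], [335.1, 144.1], [228.3, 144.0]]
lid edge .15 [[461.7, 143.7], [337.8, 143.6], [226.2, 143.5]]
hasp hinge [[241.1, 144.2], [214.8, 144.1]]
1.7 [[232.6, 159.6], [199.9, 159.6]]
1.9 [[233.6, 175.7], [201.7, 175.7]]
2.1 [[235.0, 189.5], [204.0, 189.5]]
```

View pics/w14.png

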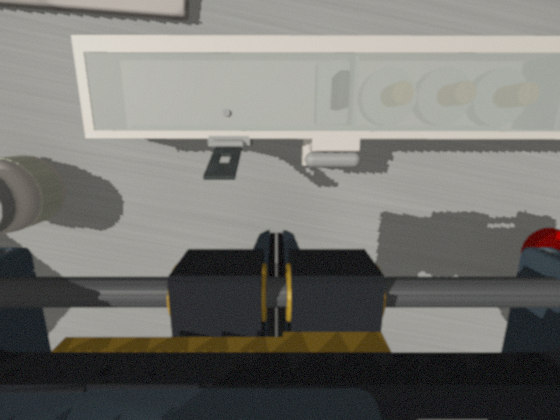

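The lid lies flush, with the stamps visible through it. The hasp strap is still swung off at (222,163), its tip at row 178, so about 1.95 rad. I'll come from the robot side and sweep it over.

Emit:
step_arm --commands '[-5,-40,0,0,0,0,0,0,0,40,0,0,0,0,0,0,40,0,0,0,0,0,0,0,0,0,0,0,10,0,0,0,0,0,0,10,0,0,0,0,0,0,10,0,0,0,0,0,0,10,0,0,0,0,0,0,10,0,0,0,0,0,0,0,0,0,0,0,0,0]'

```text
t: 31.2
tcp_pos: [0.4781, 0.2357, 0.1054]
ee_rot: [0.996, 0.094, 0.001, -0.0]
ft_force: [0.4, 1.4, -0.7]
gripper_width: 0.0007
gripper_force: 0.0
```

Emit:
step_arm --commands '[10,0,0,0,0,0,0,10,0,0,0,0,0,0,10,0,0,0,0,0,0,10,0,0,0,0,0,0,0,0,0,0,0,0,0]'

```text
t: 31.7
tcp_pos: [0.5174, 0.2433, 0.1051]
ee_rot: [0.996, 0.094, 0.001, -0.0]
ft_force: [-0.3, -0.0, 0.5]
gripper_width: 0.0004
gripper_force: 0.0
```

```bash
python3 -c "
from h import *
st()"
```

```text
t 31.7 tcp case [-16.7  89.8] z 0.1051 yaw 0.1886 F [-0.3  0.   0.5] w 0.0004 0.0
```

Now lowering onto the strap.

Emit:
step_arm --commands '[0,0,5,0,0,0,0,0,0,5,0,0,0,0,0,0,5,0,0,0,0,0,0,4,0,0,0,0,0,0,0,0,0,0,0]'

```text
t: 32.2
tcp_pos: [0.5152, 0.2427, 0.0852]
ee_rot: [0.996, 0.094, -0.001, 0.0]
ft_force: [0.6, 0.4, 0.3]
gripper_width: 0.0007
gripper_force: 0.0
```

Emit:
step_arm --commands '[0,0,2,0,0,0,0,0,0,2,0,0,0,0,0,0,0,0,0,0,0]'

```text
t: 32.5
tcp_pos: [0.5157, 0.2429, 0.0818]
ee_rot: [0.996, 0.094, -0.0, 0.0]
ft_force: [-0.2, 0.6, -0.2]
gripper_width: 0.0008
gripper_force: 0.0
```

Emit:
step_arm --commands '[0,0,1,0,0,0,0,0,0,1,0,0,0,0,0,0,0,0,0,0,0]'

```text
t: 32.8
tcp_pos: [0.5157, 0.2429, 0.0799]
ee_rot: [0.996, 0.094, -0.0, 0.0]
ft_force: [-0.7, -0.5, 0.1]
gripper_width: -0.0001
gripper_force: 0.0
```

Emit:
step_arm --commands '[0,0,1,0,0,0,0,0,0,0,0,0,0,0]'

```text
t: 33.0
tcp_pos: [0.5158, 0.2429, 0.0792]
ee_rot: [0.996, 0.094, -0.0, 0.0]
ft_force: [-1.2, -0.1, 4.4]
gripper_width: 0.0003
gripper_force: 2.5
```

Contact at 79 mm, which is the strap lying flat. I'll rise clear and take one look.

Emit:
step_arm --commands '[0,0,-5,0,0,0,0,0,0,-30,0,0,0,0,0,0,-40,0,0,0,0,0,0,-40,0,0,0,0,-35,10,0,0,0,0,0,-35,20,0,0,0,0,0,-30,20,0,0,0,0,0,0,0,0,0,0,0,0,0,0,0,0,0,0,0]'

```text
t: 33.9
tcp_pos: [0.427, 0.1749, 0.1945]
ee_rot: [0.996, 0.094, 0.001, -0.0]
ft_force: [0.8, 0.3, -0.3]
gripper_width: 0.0008
gripper_force: 0.0
```

```bash
python3 - <<'E'
from h import *
st();im=get_image("wrist")[:,:,::-1].copy(); cv2.imwrite("pics/w15.png",im);c=camera_model("wrist")
for h in(0,.12,.2): print("hasp tip",h,proj("wrist",[world(-45+58*np.cos(h),b,.077+.058*np.sin(h)) for b in(79,101)],c).round(1).tolist())
for th in(0,.03,.15): print("lid edge",th,proj("wrist",[world(38-83*np.cos(th),b,.074+.083*np.sin(th)) for b in(-210,0,210)],c).round(1).tolist())
E
```

```text
t 33.9 tcp case [-118.3   39.5] z 0.1945 yaw 0.1882 F [ 0.8  0.2 -0.3] w 0.0008 0.0
hasp tip 0 [[227.4, 51.0], [200.1, 51.0]]
hasp tip 0.12 [[226.2, 49.6], [198.1, 49.6]]
hasp tip 0.2 [[225.3, 49.2], [196.8, 49.2]]
lid edge 0 [[567.0, 125.7], [322.4, 125.7], [77.9, 125.6]]
lid edge 0.03 [[569.5, 125.6], [322.9, 125.6], [76.2, 125.6]]
lid edge 0.15 [[580.3, 124.4], [324.6, 124.4], [68.9, 124.4]]
```

View pics/w15.png

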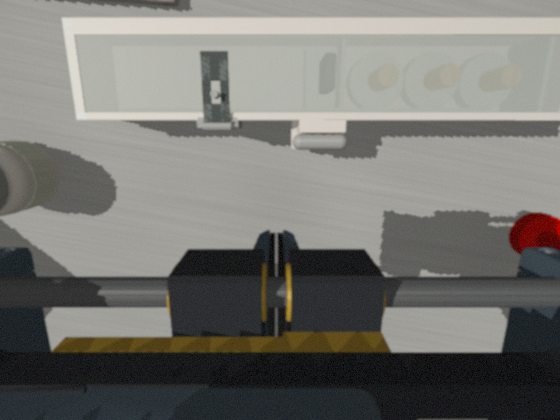

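The hasp lies flat over the stud, its strap at (215,85) with the tip at row 51 as predicted for shut. The lid's left edge corner at column 78 matches shut too (69 if uncaught). Handing in.

```bash
python3 -c "
from bench import ctrl
print(ctrl.finish_job())"
```

```text
the job is handed in; nothing more can be done
None
```

I handed the job in at about 34 s: three stamps upright in the case, the row pushed tight and the follower eased back about 1 cm, the lid shut and the hasp over its stud; pressing the lid briefly reached about 84 N at the wrist, and no verdict was shown.

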